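# Clear the pile of hardness test pieces into their trays

### The job

The hardness test pieces have been left piled up on the bench. Take the pile apart from the top, one piece at a time, leaving the rest of the pile standing where it is until its turn, and set each piece down flat (do not drop it) in the middle of its own tray: the one whose recess suits its shape and size, the bar along its slot.

Things in the scene. Friction and masses are not known exactly. Their poses are not given: they have to be found in the camera images.
- nut: Dark steel hexagon nut, top of the pile at the start, lying flat on the bar: 24 mm across flats, 27 mm across corners, 12 mm high. Origin: centre of its underside; x points at a flat (24 mm along x), y at a corner, z up.
- bar: Square bright steel sample bar lying flat, second from the top, on the block: 20 mm wide (x), 62 mm long (y), 20 mm high, small paint mark near one end. Origin: centre of its underside; y along its length.
- block: Thick round steel block, third from the top, on the disc: 49 mm diameter, 24 mm high. Origin: centre of its underside; z up.
- disc: Thin wide round steel disc, bottom of the pile, on the bench: 60 mm diameter, 10 mm high. Origin: centre of its underside; z up.
- window_foot (a point): Foot of the window across the back of the bench, never moves: a point on the front edge of its sill (35 mm high). The sill runs along y; 14 mm behind this edge the pane stands upright to 1.2 m, and its upright bars stand up to 10 mm in front of the edge. Keep the gripper and wrist clear of it when swinging sideways.
- tray_nut: Storage tray for the nut, fixed to the bench: flat black plastic plate 59 x 59 mm, 6.5 mm high, with one round recess, 45 mm diameter and 2.5 mm deep, its floor (grey lining) 4 mm above the bench. Origin: centre of the plate's underside, directly below the centre of the recess; z up.
- tray_bar: Storage tray for the bar, fixed to the bench: flat black plastic plate 54 (x) x 96 (y) mm, 6.5 mm high, with one oblong recess, 38 mm (x) by 80 mm (y) and 2.5 mm deep, its floor (grey lining) 4 mm above the bench. Origin: centre of the plate's underside, directly below the centre of the recess; z up.
- tray_block: Storage tray for the thick block, fixed to the bench: flat black plastic plate 81 x 81 mm, 6.5 mm high, with one round recess, 67 mm diameter and 2.5 mm deep, its floor (grey lining) 4 mm above the bench. Origin: centre of the plate's underside, directly below the centre of the recess; z up.
- tray_disc: Storage tray for the thin wide disc, fixed to the bench: flat black plastic plate 92 x 92 mm, 6.5 mm high, with one round recess, 78 mm diameter and 2.5 mm deep, its floor (grey lining) 4 mm above the bench. Origin: centre of the plate's underside, directly below the centre of the recess; z up.

How it is judged:
On the way, in this order (a step that is already met when the one before it is completed fails the run):
1. the hexagon nut lies flat in its own tray, let go, and what was below it in the pile still stands where it was (within 30 mm) (horizontal distance between nut and tray_nut below 0.01 m and z of nut in the frame of tray_nut below 0.0055 m and angle between nut's own z axis and vertical below 0.035 rad and linear speed of nut below 0.02 m/s and contact force between nut and the fingers below 0.05 N and distance of each of bar, block, disc from where it was at the start of the episode below 0.03 m), for 0.2 s.
2. the square bar lies flat in its own tray, let go, and what was below it in the pile still stands where it was (within 30 mm) (horizontal distance between bar and tray_bar below 0.01 m and z of bar in the frame of tray_bar below 0.0055 m and angle between bar's own z axis and vertical below 0.035 rad and linear speed of bar below 0.02 m/s and contact force between bar and the fingers below 0.05 N and angle between the y axis of bar and the y axis of tray_bar, either way round below 0.35 rad and distance of each of block, disc from where it was at the start of the episode below 0.03 m), for 0.2 s.
3. the thick round block lies flat in its own tray, let go, and what was below it in the pile still stands where it was (within 30 mm) (horizontal distance between block and tray_block below 0.01 m and z of block in the frame of tray_block below 0.0055 m and angle between block's own z axis and vertical below 0.035 rad and linear speed of block below 0.02 m/s and contact force between block and the fingers below 0.05 N and distance of disc from where it was at the start of the episode below 0.03 m), for 0.2 s.
4. the thin wide disc lies flat in its own tray, let go (horizontal distance between disc and tray_disc below 0.01 m and z of disc in the frame of tray_disc below 0.0055 m and angle between disc's own z axis and vertical below 0.035 rad and linear speed of disc below 0.02 m/s and contact force between disc and the fingers below 0.05 N), for 0.2 s.
At the end, for the whole second after the job is handed in: The nut, bar, block and disc each lie at rest, let go and flat (within 2 degrees) on the floor of their own tray's recess, within 10 mm of its centre; the bar lies along its slot within 20 degrees (all of step 4 and horizontal distance between nut and tray_nut below 0.01 m and z of nut in the frame of tray_nut below 0.0055 m and angle between each of nut, bar, block's own z axis and vertical below 0.035 rad and linear speed of each of nut, bar, block below 0.02 m/s and contact force between each of nut, bar, block and the fingers below 0.05 N and horizontal distance between bar and tray_bar below 0.01 m and z of bar in the frame of tray_bar below 0.0055 m and angle between the y axis of bar and the y axis of tray_bar, either way round below 0.35 rad and horizontal distance between block and tray_block below 0.01 m and z of block in the frame of tray_block below 0.0055 m); the robot touches nothing.
It fails at once if a piece is dropped or thrown (moves faster than 0.6 m/s while not between the fingers) ((linear speed of nut above 0.6 m/s and contact force between nut and the fingers below 0.01 N) or (linear speed of bar above 0.6 m/s and contact force between bar and the fingers below 0.01 N) or (linear speed of block above 0.6 m/s and contact force between block and the fingers below 0.01 N) or (linear speed of disc above 0.6 m/s and contact force between disc and the fingers below 0.01 N)).
It also fails if it takes over 134 s, if anything falls off the work surface, if the arm or the gripper's body presses on something with over 40 N, if the wrist force passes 120 N, or if a joint passes its speed limit or range.

### The arm

A 6-joint arm with a two-finger parallel gripper is mounted at the origin on the work surface; the furniture and walls round the work are solid. World frame = base frame: x ahead of the robot, y to its left, z up, the work surface at z = 0. Lengths are in m, angles in rad, forces in N, time in s.
With the tool pointing down it reaches from about 0.325 to 0.775 m from the base axis. Payload 5.5 kg.
Tool frame: the origin (TCP) lies between the finger pads; the fingertips stand 8 mm ahead of it and the grasp point (between the pads) lies 11 mm behind it (r.tcp_to_tips is the distance from the TCP to the fingertips, in m); z points along the fingers, y is the line along which they close (so a half turn about z gives the same grasp; the last joint's range is limited). The gripper opens to 88 mm and grips with 3 to 60 N. Pads are 20 mm wide; open, the fingers measure 115 mm over their backs; the gripper's body (75 mm by 178 mm) begins 61 mm behind the grasp point.
Start: joints at [1.047, 0.091, 1.231, -0, 1.82, -0.057], TCP at [0.27, 0.536, 0.231] pointing down, gripper open.
Joint ranges: [-2.87, 2.87], [-0.86, 2.18], [0.17, 2.46], [-1.51, 4.65], [0.06, 2.69], [-2.65, 2.65]. Speed limits (rad/s): [2.57, 2.57, 3.01, 3.14, 3.14, 3.14].

### API

Orientations are given as a unit quaternion [x, y, z, w].
In Python, from plant import sensors, cams, hand_in, r gives the robot as it stands.
- The arm moves only by the tool send_rows, never from a script. Its argument "plan" is one flat list of numbers, 7 for each row, row after row: the closure, from 0 (fully open) to 1 (shut), then the shift along the tool's x, y, z in cm, then the turn, a rotation vector about the tool's x, y, z in degrees. In form: [hand, x, y, z, rx, ry, rz, hand, x, y, z, rx, ry, rz, ...]. A call has 1 to 12 rows; each row is the pose to reach, as a shift and turn from the pose commanded when the call began, along the tool's axes at that moment; what a row does not reach only later rows make up. A row lasts 1/8 s, in which the tool goes at most 62.5 mm and 10.7 degrees, less where a joint would pass 70% of its speed; a pose out of reach is approached as far as the arm can. A call with a gripper value outside its range is refused whole. The fingers move at their own pace and stop on an object; the grip force is fixed at half the most. Time passes only in rows, so rows that repeat a pose let the fingers close. It gives the time, the measured TCP pose, the force, the opening and the grip force at its end, in the units of the state.
- sensors.get_obs(): the state, without advancing time (a new reading comes with each control period).
- cams.get_image(name): name is "scene" or "top" or "wrist"; returns the picture (400x640x3 uint8, red, green, blue); there is no depth.
- cams.calibration(name): a dict with "mtx" (3x3 intrinsics, pixels), "R" (3x3) and "t" (3): a world point X has camera coordinates R X + t; the wrist camera has in their place "mount" (4x4, takes a point from camera to tool coordinates, whose origin is the TCP and whose axes are the flange's). Camera axes: x right, y down, z forward; pixel columns grow to the right and rows downward; lengths in m; the calibration is good to about 2 mm. A picture is of the moment at which its call begins: read the wrist's pose just before it. calibration takes no time and is no camera call.
- hand_in(): hands the job in; it is judged then, once.
The state is a dict: "time": time; "qpos": joint angles; "qvel": joint speeds; "tau": joint torques, N m; "tool_pos": TCP position; "ee_rot": TCP orientation; "wrist_force": force on the tool from outside, world axes, zero at the start; "moment": the same for the moment, N m; "grip_width": finger opening in m; "finger_force": force on a finger pad.
Only numpy, scipy, OpenCV 4.12 (cv2) and the standard library are available. Lean on these libraries where they do the work, as an engineer would, in place of code of your own. Each camera call takes 0.05 s, during which the arm holds its last target. There are 200 camera calls.

## Working session

There is one attempt and no reset: what is moved stays moved. The work goes in short steps, Python scripts to look and compute and a tool call to move; the robot and the scene stay as the last step left them, time stands still between calls to the robot, and variables do not carry over. Pictures are saved under pics/ and viewed, at most 14 in all, crops included, and the job is handed in when it is done.

Besides the shell and the picture viewer there is one more tool, called after "Request:" by a JSON object that holds its "fn" and its "kwargs". send_rows: Moves the arm, as the interface text tells. Its arguments: {"type":"object","properties":{"plan":{"type":"array","items":{"type":"number"}}},"required":["plan"]}

```bash
ls; mkdir -p pics; python3 - <<'E'
from plant import sensors,cams,r
import cv2
o=sensors.get_obs()
for k,v in o.items(): print(k,v)
for n in ["scene","top","wrist"]:
    im=cams.get_image(n); cv2.imwrite(f"pics/{n}0.png",im[:,:,::-1]); print(n,cams.calibration(n))
E
```

```text
pics
time 0.0
qpos [ 1.04729478e+00  9.18442531e-02  1.23190378e+00  1.69994468e-06
  1.81976297e+00 -5.67144624e-02]
qvel [-0.00134316 -0.00010973  0.00242479 -0.00120854  0.00018931  0.00052678]
tau [-1.75484452e-03 -4.46424186e+01 -4.06462276e+01  6.96024229e-02
  2.88189930e-02 -1.27946341e-04]
tool_pos [0.26988135 0.53556578 0.22950549]
ee_rot [ 2.31280071e-01  9.72886740e-01 -9.18857746e-04 -2.75166879e-04]
wrist_force [-0.32056227  0.00968385  0.53394088]
moment [-0.00478772  0.00210894  0.00983727]
finger_force 0.0
grip_width 0.08794552174312749
scene {'mtx': array([[494.47299065,   0.        , 314.15276986],
       [  0.        , 494.47299065, 203.43932528],
       [  0.        ,   0.        ,   1.        ]]), 'R': array([[-0.67793018, -0.73472323, -0.02434017],
       [-0.36321489,  0.36355794, -0.85784647],
       [ 0.63912879, -0.5727193 , -0.51332932]]), 't': array([0.38282738, 0.20104461, 0.87540257])}
top {'mtx': array([[379.55285515,   0.        , 318.62830538],
       [  0.        , 379.55285515, 198.14629032],
       [  0.        ,   0.        ,   1.        ]]), 'R': array([[ 0.01035522, -0.99993351, -0.00507382],
       [-0.997572  , -0.00998103, -0.06892375],
       [ 0.06886852,  0.00577523, -0.99760903]]), 't': array([0.06152696, 0.4787483 , 0.98859718])}
wrist {'mtx': array([[299.6879536 ,   0.        , 318.26795412],
       [  0.        , 299.6879536 , 198.77625373],
       [  0.        ,   0.        ,   1.        ]]), 'mount': array([[-2.81434677e-04, -9.64876474e-01, -2.62703847e-01,
         7.10536718e-02],
       [ 9.99998809e-01,  1.27073763e-04, -1.53802402e-03,
         3.32336516e-04],
       [ 1.51738596e-03, -2.62703967e-01,  9.64875289e-01,
        -1.53893142e-01],
       [ 0.00000000e+00,  0.00000000e+00,  0.00000000e+00,
         1.00000000e+00]])}
```

View pics/top0.png

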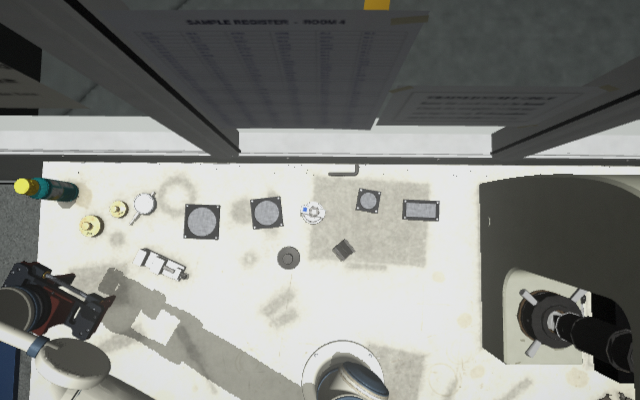

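View pics/scene0.png

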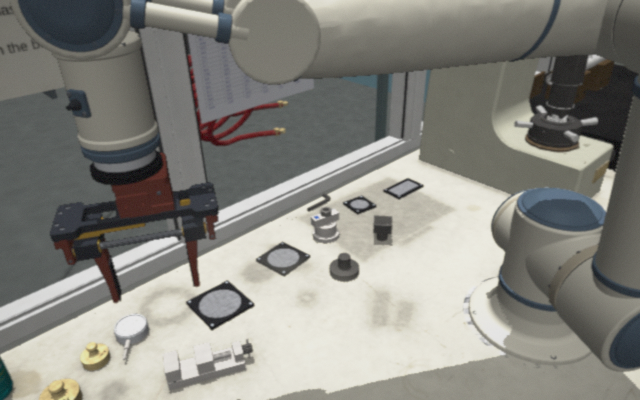

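The top view shows the trays at about (202,222) disc, (267,212) block, (368,200) nut and (421,210) bar. The pile is at (313,212). The other two dark items, at (288,257) and (343,250), are not ours.

```bash
cat > h.py <<'E'
import numpy as np, cv2
from plant import sensors,cams
from scipy.spatial.transform import Rotation as Ro
def cam(name,o=None):
    c=cams.calibration(name)
    if name!="wrist": return c["mtx"],np.array(c["R"]),np.array(c["t"])
    o=o or sensors.get_obs(); T=np.eye(4); T[:3,:3]=Ro.from_quat(o["ee_rot"]).as_matrix(); T[:3,3]=o["tool_pos"]
    W=np.linalg.inv(T@c["mount"]); return c["mtx"],W[:3,:3],W[:3,3]
def p2w(C,px,z):
    K,R,t=C; d=R.T@np.linalg.inv(K)@np.array([px[0],px[1],1.]); o=-R.T@t
    return o+d*(z-o[2])/d[2]
def w2p(C,X):
    K,R,t=C; p=K@(R@np.asarray(X)+t); return p[:2]/p[2]
def shift(target):  # tool-frame shift in cm to target TCP
    o=sensors.get_obs(); return Ro.from_quat(o["ee_rot"]).as_matrix().T@(np.array(target)-o["tool_pos"])*100
def yawdeg(o):
    M=Ro.from_quat(o["ee_rot"]).as_matrix(); return np.degrees(np.arctan2(M[1,1],M[0,1]))
E
python3 - <<'E'
from h import *
C=cam("top")
for n,p,z in [("disc",(202,222),.0065),("block",(267,212),.0065),("nut",(368,200),.0065),("bar",(421,210),.0065),("pile",(313,212),.06),("sill",(300,158),.035),("cube",(343,250),.03),("rnd",(288,257),.03)]: print(n,p2w(C,p,z))
im=cv2.imread("pics/top0.png")[180:280,170:450]; cv2.imwrite("pics/t1.png",cv2.resize(im,None,fx=2.85,fy=2.85,interpolation=cv2.INTER_CUBIC))
o=sensors.get_obs(); print(yawdeg(o), Ro.from_quat(o["ee_rot"]).as_matrix().round(3))
print(shift([.47,.02,.33]))
E
```

```text
disc [0.41189573 0.3769515  0.0065    ]
block [0.44033681 0.20394343 0.0065    ]
nut [ 0.47515368 -0.06554922  0.0065    ]
bar [ 0.44985415 -0.20678744  0.0065    ]
pile [0.43986062 0.08001084 0.06      ]
sill [0.58177097 0.11618709 0.035     ]
cube [0.34329289 0.00185329 0.03      ]
rnd [0.3237914  0.14396429 0.03      ]
63.253589626485955 [[-0.893  0.45  -0.001]
 [ 0.45   0.893 -0.001]
 [ 0.    -0.001 -1.   ]]
[-41.07135882 -37.05714961  -9.97167157]
```

View pics/t1.png

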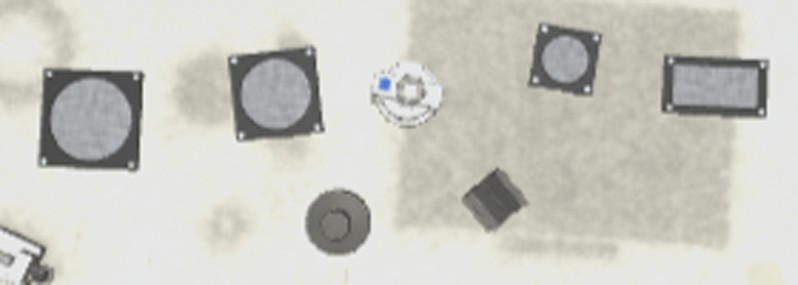

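The crop shows the trays nearly axis-aligned and the pile at crop (407,92), with the bar's blue mark on its left. I'll move above the pile for the wrist view.

```bash
cat >> h.py <<'E'
def go(x,y,z,yaw):  # shift/turn row to reach a tool-down pose whose closing line has the given world yaw (deg)
    o=sensors.get_obs(); M=Ro.from_quat(o["ee_rot"]).as_matrix()
    c,s=np.cos(np.radians(yaw)),np.sin(np.radians(yaw)); yv=np.array([c,s,0]); zv=np.array([0,0,-1.]); T=np.stack([np.cross(yv,zv),yv,zv],1)
    return (M.T@(np.array([x,y,z])-o["tool_pos"])*100).round(2), np.degrees(Ro.from_matrix(M.T@T).as_rotvec()).round(1)
E
python3 -c "
from h import *
print(go(.44,.08,.2,90))"
```

```text
(array([-35.69, -33.03,   3.02]), array([ -0.1,  -0. , -26.7]))
```

Request:
{"fn": "send_rows", "kwargs": {"plan": [0,-5,-4.5,0,0,0,-5,0,-10,-9,0,0,0,-10,0,-15,-14,0,0,0,-15,0,-20,-18.5,0,0,0,-20,0,-25,-23,1,0,0,-26.7,0,-30,-28,2,0,0,-26.7,0,-35.7,-33,3,0,0,-26.7,0,-35.7,-33,3,0,0,-26.7,0,-35.7,-33,3,0,0,-26.7,0,-35.7,-33,3,0,0,-26.7]}}

```text
time: 1.4
tool_pos: [0.4401, 0.0808, 0.2006]
ee_rot: [0.001, 1.0, 0.0, -0.0]
wrist_force: [-0.1, -0.3, 0.2]
grip_width: 0.0879
finger_force: 0.0
```

```bash
python3 - <<'E'
from h import *
o=sensors.get_obs(); im=cams.get_image("wrist")[:,:,::-1]; cv2.imwrite("pics/w1.png",im)
print(o["tool_pos"],yawdeg(o)); np.save("w1.npy",[o["tool_pos"],o["ee_rot"][:3]],allow_pickle=True) if 0 else None
import pickle; pickle.dump(o,open("w1.pkl","wb"))
c=im[100:300,180:440]; cv2.imwrite("pics/w1c.png",cv2.resize(c,None,fx=3,fy=3,interpolation=cv2.INTER_CUBIC))
E
```

```text
[0.44014745 0.0807678  0.20059032] 89.92314934452057
```

View pics/w1c.png

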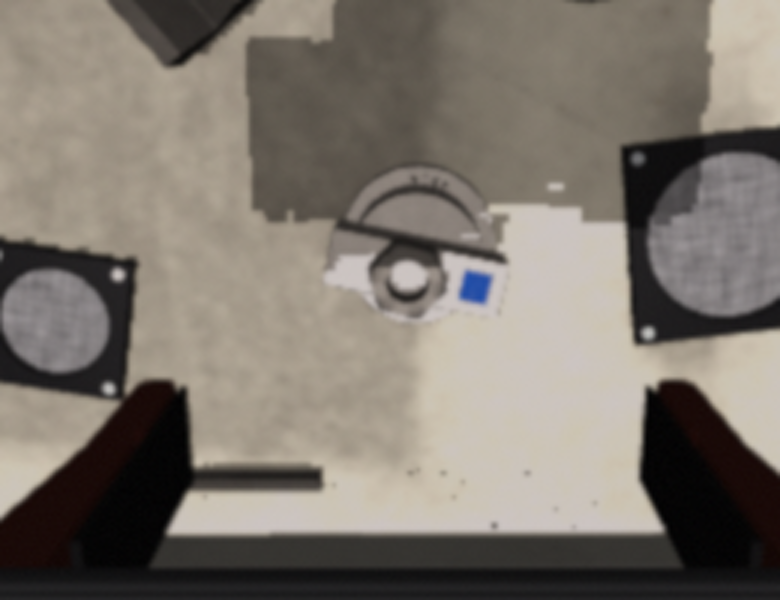

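```bash
python3 - <<'E'
from h import *; import pickle
o=pickle.load(open("w1.pkl","rb")); C=cam("wrist",o)
f=lambda x,y:(180+(x+.5)/3-.5,100+(y+.5)/3-.5)
for n,p,z in [("nut",(408,279),.066),("bar a",(344,222),.054),("bar b",(506,258),.054),("bar c",(496,318),.054),("paint",(476,287),.054),("block top back edge",(425,183),.034),("disc back edge",(418,163),.010),("disc left",(327,250),.01),("blocktray tl",(622,146),.0065),("blocktray bl",(636,344),.0065),("blockrecess",(730,234),.005),("nut rec",(54,321),.005),("nuttray r",(134,262),.0065),("nuttray br",(123,397),.0065),("sill",(400,535),.035)]: print(n,p2w(C,f(*p),z).round(4))
im=cv2.imread("pics/w1.png")[165:215,280:355]; cv2.imwrite("pics/w1n.png",cv2.resize(im,None,fx=10,fy=10,interpolation=cv2.INTER_CUBIC))
E
```

```text
nut [0.4412 0.0778 0.066 ]
bar a [0.4242 0.0561 0.054 ]
bar b [0.4368 0.1113 0.054 ]
bar c [0.4582 0.1083 0.054 ]
paint [0.447  0.1012 0.054 ]
block top back edge [0.4138 0.0837 0.034 ]
disc back edge [0.4095 0.0813 0.01  ]
disc left [0.4434 0.0456 0.01  ]
blocktray tl [0.4036 0.1595 0.0065]
blocktray bl [0.4834 0.1698 0.0065]
blockrecess [0.4382 0.2045 0.005 ]
nut rec [ 0.4737 -0.0665  0.005 ]
nuttray r [ 0.4489 -0.0315  0.0065]
nuttray br [ 0.5061 -0.0408  0.0065]
sill [0.5535 0.0739 0.035 ]
```

View pics/w1n.png

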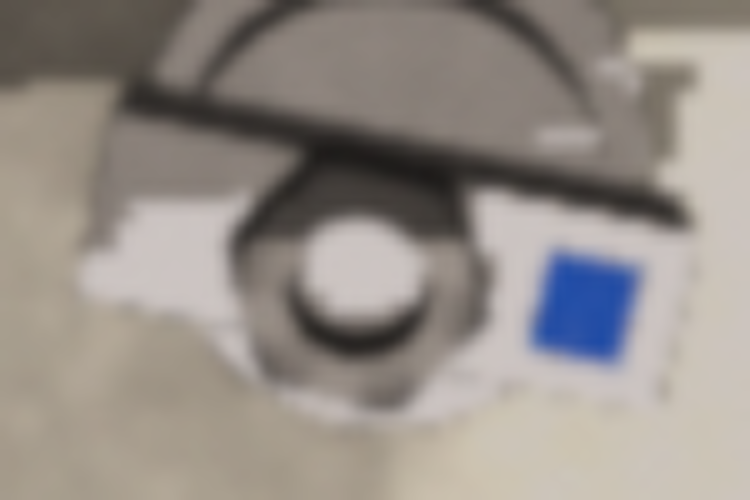

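```bash
python3 - <<'E'
from h import *; import pickle
o=pickle.load(open("w1.pkl","rb")); C=cam("wrist",o)
f=lambda x,y:(280+(x+.5)/10-.5,165+(y+.5)/10-.5)
P=np.array([p2w(C,f(*p),.066)[:2] for p in [(234,250),(308,160),(462,180),(488,280),(400,402),(265,378)]])
c=P.mean(0); d=P-c; print(c,(np.hypot(*d.T)*1000).round(1),np.degrees(np.arctan2(d[:,1],d[:,0])).round(0))
a=[p2w(C,f(*p),.054)[:2] for p in [(130,108),(685,222),(655,400),(75,285)]]; a=np.array(a); print(a.round(4)); 
v=a[1]-a[0]; print("bar yaw",np.degrees(np.arctan2(v[1],v[0])),np.hypot(*v),"ctr",a.mean(0))
print(p2w(C,f(362,268),.066))
E
```

```text
[0.44061215 0.07767931] [12.7 12.7 14.  12.8 13.6 14.2] [-102. -157.  134.   88.   17.  -42.]
[[0.426  0.0543]
 [0.4379 0.111 ]
 [0.457  0.1084]
 [0.4445 0.0481]]
bar yaw 78.09258801717174 0.05800142537782893 ctr [0.44135515 0.08045205]
[0.4398222  0.07793741 0.066     ]
```

Request:
{"fn": "send_rows", "kwargs": {"plan": [0,0,-0.3,5,0,0,-10,0,0,-0.3,9,0,0,-20,0,0,-0.3,11,0,0,-20,0,0,-0.3,12.5,0,0,-20,0,0,-0.3,13.5,0,0,-20,0,0,-0.3,13.5,0,0,-20,0.5,0,-0.3,13.5,0,0,-20,1,0,-0.3,13.5,0,0,-20,1,0,-0.3,13.5,0,0,-20,1,0,-0.3,13.5,0,0,-20,1,0,-0.3,13.5,0,0,-20,1,0,-0.3,13.5,0,0,-20]}}

```text
time: 2.95
tool_pos: [0.4403, 0.0775, 0.0656]
ee_rot: [-0.173, 0.985, -0.0, -0.0]
wrist_force: [-0.2, -0.2, 0.2]
grip_width: 0.0315
finger_force: 0.0
```

```bash
python3 - <<'E'
from h import *
print(sensors.get_obs()["finger_force"],sensors.get_obs()["grip_width"],yawdeg(sensors.get_obs()))
im=cams.get_image("wrist")[:,:,::-1]; cv2.imwrite("pics/w2.png",cv2.resize(im[100:400,120:520],None,fx=1.6,fy=1.6))
print(go(.474,-.066,.1405,100))
E
```

```text
0.0 0.03153043765542108 109.95165407024719
(array([  1.73, -14.63,  -7.49]), array([-0., -0., 10.]))
```

View pics/w2.png

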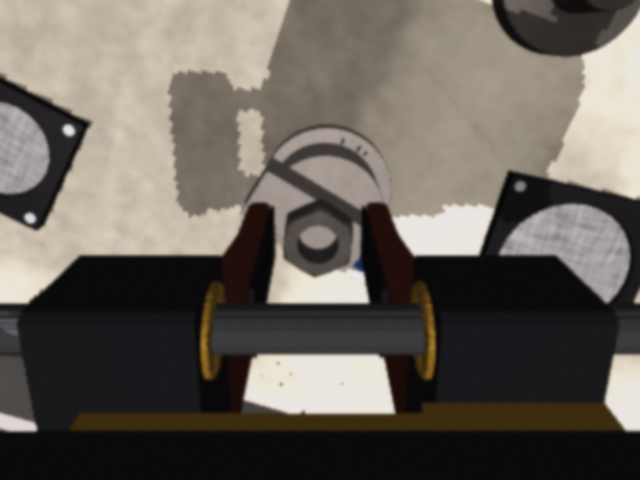

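The fingers straddle the nut at about (318,240), parallel to its flats, and are still closing.

Request:
{"fn": "send_rows", "kwargs": {"plan": [1,0,0,0,0,0,0,1,0,0,0,0,0,0,1,0,0,0,0,0,0,1,0,0,0,0,0,0,1,0,0,0,0,0,0,1,0,0,-1,0,0,0,1,0,0,-2.5,0,0,0,1,0,0,-4.5,0,0,0,1,0,0,-7,0,0,0,1,0,0,-7.5,0,0,0]}}

```text
time: 4.25
tool_pos: [0.4416, 0.0776, 0.1439]
ee_rot: [-0.173, 0.985, -0.0, 0.002]
wrist_force: [0.7, 0.3, -0.2]
grip_width: 0.0228
finger_force: 30.0
```

Request:
{"fn": "send_rows", "kwargs": {"plan": [1,0.2,-1.5,0,0,0,0,1,0.5,-4,0,0,0,0,1,0.9,-7,0,0,0,0,1,1.2,-10,0,0,0,0,1,1.5,-13,0,0,0,0,1,1.73,-14.6,0,0,0,0,1,1.73,-14.6,3,0,0,0,1,1.73,-14.6,6,0,0,0,1,1.73,-14.6,7,0,0,0,1,1.73,-14.6,7,0,0,0,1,1.73,-14.6,7,0,0,0]}}

```text
time: 5.62
tool_pos: [0.4746, -0.0658, 0.072]
ee_rot: [-0.173, 0.985, -0.0, 0.001]
wrist_force: [0.3, -0.1, -0.3]
grip_width: 0.023
finger_force: 30.0
```

```bash
python3 - <<'E'
from h import *
o=sensors.get_obs();C=cam("wrist",o); im=cams.get_image("wrist")[:,:,::-1]; im=im[100:400,120:520].copy(); 
for a in np.radians(range(0,360,10)):
    p=w2p(C,[.4743+.0225*np.cos(a),-.066+.0225*np.sin(a),.0065])-[120,100]; cv2.circle(im,tuple(int(round(v)) for v in p),0,(0,0,255),-1)
cv2.imwrite("pics/w3.png",cv2.resize(im,None,fx=1.9,fy=1.9))
print(o["tool_pos"],o["grip_width"],go(.4743,-.066,.0165,110))
im=cams.get_image("wrist")
E
```

```text
[ 0.47456538 -0.0657587   0.07200071] 0.02301458237146083 (array([ 0.05, -0.  ,  5.56]), array([-0.1,  0.1, -0. ]))
```

View pics/w3.png

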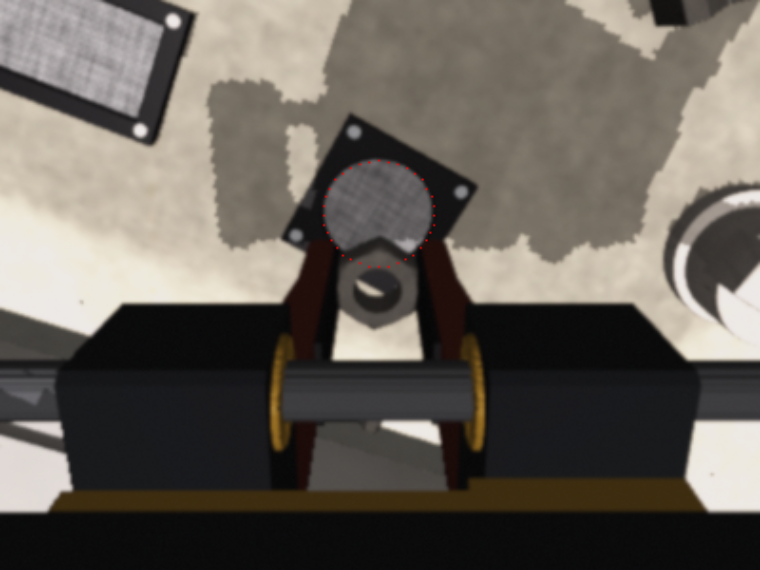

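The overlay coincides with the recess rim at (378,212), and the nut is level in the fingers. I'll lower it now.

Request:
{"fn": "send_rows", "kwargs": {"plan": [1,0,0,2,0,0,0,1,0,0,3.5,0,0,0,1,0,0,4.5,0,0,0,1,0,0,5,0,0,0,1,0,0,5.3,0,0,0,1,0,0,5.3,0,0,0,1,0,0,5.3,0,0,0]}}

```text
time: 6.6
tool_pos: [0.4742, -0.0658, 0.0181]
ee_rot: [-0.173, 0.985, -0.0, 0.0]
wrist_force: [0.4, 0.1, -0.4]
grip_width: 0.0232
finger_force: 30.0
```

Request:
{"fn": "send_rows", "kwargs": {"plan": [1,0,0,0.1,0,0,0,1,0,0,0.2,0,0,0,1,0,0,0.2,0,0,0,1,0,0,0.2,0,0,0]}}

```text
time: 7.1
tool_pos: [0.4739, -0.0657, 0.0157]
ee_rot: [-0.173, 0.985, -0.0, 0.0]
wrist_force: [-0.5, 0.1, 0.0]
grip_width: 0.0234
finger_force: 30.0
```

Request:
{"fn": "send_rows", "kwargs": {"plan": [0.6,0,0,0,0,0,0,0.6,0,0,0,0,0,0,0.4,0,0,0,0,0,0,0.3,0,0,0,0,0,0,0,0,0,-1,0,0,0,0,0,0,-4,0,0,0,0,0,0,-8,0,0,0,0,0,0,-12,0,0,0,0,0,0,-16,0,0,0,0,0,0,-16,0,0,0]}}

```text
time: 8.35
tool_pos: [0.4755, -0.066, 0.1806]
ee_rot: [-0.173, 0.985, -0.002, 0.004]
wrist_force: [1.0, 0.6, 0.0]
grip_width: 0.0879
finger_force: 0.0
```

```bash
cat >> h.py <<'E'
def grab(name,box,circ,out,fx=1.5):
    o=sensors.get_obs();C=cam(name,o); im=cams.get_image(name)[:,:,::-1].copy()
    x0,y0,x1,y1=box; b=cv2.resize(im[y0:y1,x0:x1],None,fx=fx,fy=fx,interpolation=cv2.INTER_CUBIC)
    for x,y,z,rad in circ:
        for a in np.radians(range(0,360,10)):
            p=(w2p(C,[x+rad*np.cos(a),y+rad*np.sin(a),z])-[x0,y0]+.5)*fx-.5; cv2.circle(b,tuple(int(round(v)) for v in p),1,(0,0,255),-1)
    cv2.imwrite(out,b); print(o["tool_pos"].round(4),yawdeg(o).round(2)); return C
E
python3 - <<'E'
from h import *; import pickle
pickle.dump(sensors.get_obs(),open("w4.pkl","wb"))
grab("wrist",(60,0,560,400),[(.4743,-.066,.0065,.0225),(.4743,-.066,.016,.0134)],"pics/w4.png",1.5)
E
```

```text
[ 0.4755 -0.066   0.1806] 109.95
```

View pics/w4.png

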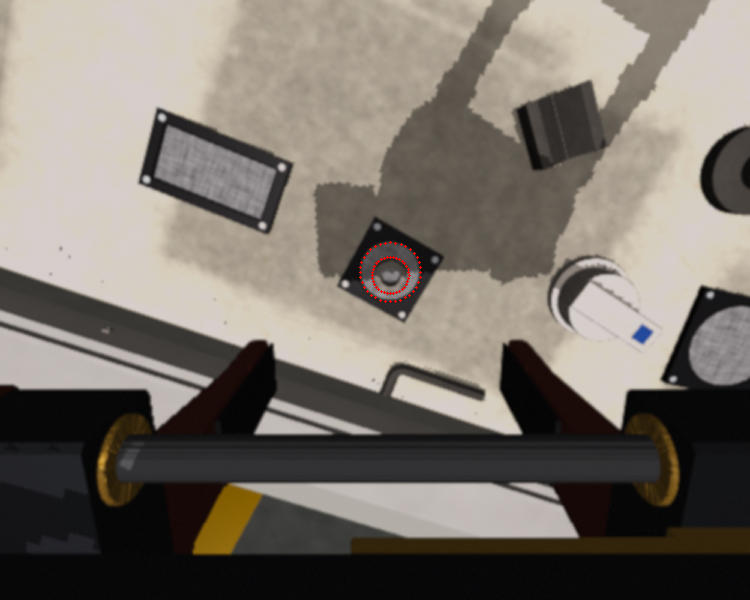

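The nut sits in the middle of its recess at (390,273). The bar still lies on the block. The bar tray's plate corners are at about (158,108), (292,163), (270,233) and (139,184).

```bash
python3 - <<'E'
from h import *; import pickle
C=cam("wrist",pickle.load(open("w4.pkl","rb"))); f=lambda x,y:(60+(x+.5)/1.5-.5,(y+.5)/1.5-.5)
def q(pts,z):
    a=np.array([p2w(C,f(*p),z)[:2] for p in pts]); print(a.round(4).tolist(),"ctr",a.mean(0).round(4),"len",[round(float(np.hypot(*(a[i]-a[i-1]))),4) for i in range(4)])
    v=a[1]-a[0]+a[2]-a[3]; print("yaw long",np.degrees(np.arctan2(v[1],v[0])).round(1)); return a
q([(158,108),(292,163),(270,233),(139,184)],.0065)
q([(592,277),(663,323),(643,353),(568,315)],.054)
print(p2w(C,f(643,334),.054))
im=cv2.imread("pics/w4.png")[235:385,530:690]; cv2.imwrite("pics/w4b.png",cv2.resize(im,None,fx=4,fy=4,interpolation=cv2.INTER_CUBIC))
E
```

```text
[[0.4212, -0.2529], [0.4245, -0.1571], [0.4768, -0.1581], [0.4752, -0.255]] ctr [ 0.4494 -0.2057] len [0.054, 0.0959, 0.0523, 0.0969]
yaw long 88.5
[[0.4236, 0.0523], [0.4354, 0.1099], [0.4586, 0.1078], [0.4517, 0.0492]] ctr [0.4423 0.0798] len [0.0283, 0.0588, 0.0233, 0.059]
yaw long 80.8
[0.44666946 0.10131076 0.054     ]
```

View pics/w4b.png

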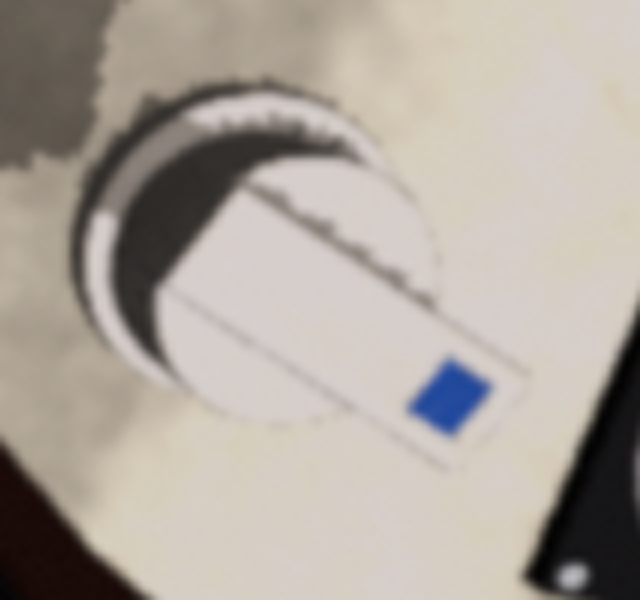

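The bar top is clear, with crop corners at (242,185), (530,375), (447,470) and (158,287).

```bash
python3 - <<'E'
from h import *; import pickle
C=cam("wrist",pickle.load(open("w4.pkl","rb"))); f=lambda x,y:(60+(530+x/4)/1.5-.5,(235+y/4)/1.5-.5)
a=np.array([p2w(C,f(*p),.054)[:2] for p in [(242,185),(530,375),(447,470),(158,287)]]); v=a[1]-a[0]+a[2]-a[3]
print(a.round(4).tolist(),a.mean(0),np.degrees(np.arctan2(v[1],v[0])),[np.hypot(*(a[i]-a[i-1])) for i in range(4)])
def circ(pts,z):
    b=np.array([p2w(C,f(*p),z)[:2] for p in pts]); A=np.c_[2*b,np.ones(len(b))]; s=np.linalg.lstsq(A,(b**2).sum(1),rcond=None)[0]; print("circ",s[:2],np.sqrt(s[2]+s[0]**2+s[1]**2))
circ([(300,155),(380,180),(436,260),(340,412),(270,425),(190,375),(157,310)],.034)
circ([(75,250),(100,160),(160,105),(260,85),(350,120)],.010)
print(go(.4413,.0797,.14,170),go(.4413,.0797,.14,-10))
print(sensors.get_obs()["qpos"])
E
```

```text
[[0.4262, 0.0522], [0.4389, 0.111], [0.4584, 0.1064], [0.4461, 0.0472]] [0.44238601 0.07920649] 78.08378252548957 [np.float64(0.020531104338982063), np.float64(0.06016575263567756), np.float64(0.02007528226972514), np.float64(0.06045702971663024)]
circ [0.44156555 0.08025236] 0.023914818357129542
circ [0.43842458 0.07672939] 0.028785614137089396
(array([-1.81, 14.83,  3.77]), array([ -0.2,   0.1, -60. ])) (array([-1.81, 14.83,  3.77]), array([1.0e-01, 3.0e-01, 1.2e+02]))
[-2.08838223e-01 -2.44536541e-01  1.64255497e+00 -1.86643259e-05
  1.73943415e+00 -2.12791258e+00]
```

```bash
python3 - <<'E'
from h import *
print(go(.442,.0793,.14,-12))
E
```

```text
(array([-1.87, 14.77,  3.77]), array([1.00e-01, 3.00e-01, 1.22e+02]))
```

Request:
{"fn": "send_rows", "kwargs": {"plan": [0,-0.2,1.5,0,0,0,10,0,-0.4,3,0,0,0,20,0,-0.6,5,0,0,0,30,0,-0.8,7,0,0,0,40,0,-1,9,0,0,0,50,0,-1.2,11,0,0,0,60,0,-1.5,13,0,0,0,70,0,-1.87,14.8,0,0,0,80,0,-1.87,14.8,0,0,0,90,0,-1.87,14.8,0,0,0,100,0,-1.87,14.8,0,0,0,110,0,-1.87,14.8,0,0,0,122]}}

```text
time: 9.9
tool_pos: [0.4403, 0.0798, 0.174]
ee_rot: [0.772, 0.635, -0.001, -0.001]
wrist_force: [-0.3, -0.3, 0.1]
grip_width: 0.088
finger_force: 0.0
```

Request:
{"fn": "send_rows", "kwargs": {"plan": [0,0,0,0,0,0,0,0,0,0,0,0,0,0]}}

```text
time: 10.15
tool_pos: [0.4406, 0.0798, 0.1749]
ee_rot: [0.769, 0.639, -0.001, -0.0]
wrist_force: [-0.3, -0.4, 0.0]
grip_width: 0.088
finger_force: 0.0
```

```bash
python3 - <<'E'
from h import *
print(go(.442,.0793,.0455,-12), yawdeg(sensors.get_obs()))
E
```

```text
(array([-0.02,  0.16, 12.94]), array([-0.1,  0. ,  1.4])) -10.576751290998851
```

Request:
{"fn": "send_rows", "kwargs": {"plan": [0,0,0.16,3,0,0,1.4,0,0,0.16,6,0,0,1.4,0,0,0.16,9,0,0,1.4,0,0,0.16,11,0,0,1.4,0,0,0.16,12,0,0,1.4,0,0,0.16,12.9,0,0,1.4,0,0,0.16,12.9,0,0,1.4,0,0,0.16,12.9,0,0,1.4]}}

```text
time: 11.15
tool_pos: [0.443, 0.0796, 0.0474]
ee_rot: [0.778, 0.628, 0.001, 0.0]
wrist_force: [0.3, -0.6, -0.2]
grip_width: 0.0879
finger_force: 0.0
```

```bash
python3 - <<'E'
from h import *
grab("wrist",(60,0,560,400),[],"pics/w5.png",1.5)
grab("scene",(260,180,420,280),[],"pics/s5.png",4)
print(go(.442,.0793,.0455,-12))
E
```

```text
[0.443  0.0796 0.0474] -12.17
[0.443  0.0796 0.0475] -12.17
(array([-0.05, -0.09,  0.19]), array([ 0.1, -0. , -0.2]))
```

View pics/w5.png

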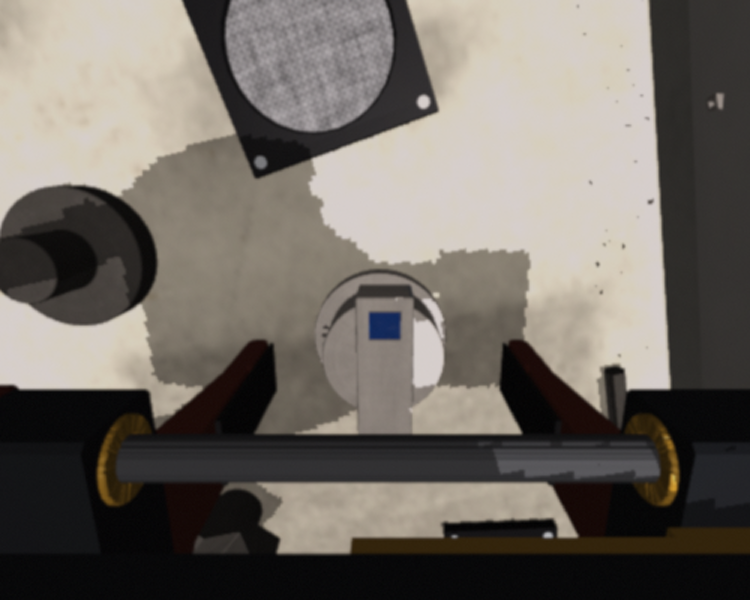

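The bar is centred between the fingers (column 385 against their middle at 388) and its sides are parallel to the pads. Closing.

Request:
{"fn": "send_rows", "kwargs": {"plan": [0.4,0,-0.05,0.15,0,0,0,1,0,-0.05,0.15,0,0,0,1,0,-0.05,0.15,0,0,0,1,0,-0.05,0.15,0,0,0,1,0,-0.05,0.15,0,0,0,1,0,-0.05,0.15,0,0,0,1,0,-0.05,0.15,0,0,0,1,0,-0.05,0.15,0,0,0,1,0,-0.05,0.15,0,0,0,1,0,-0.05,0.15,0,0,0,1,0,-0.05,0.15,0,0,0,1,0,-0.05,0.15,0,0,0]}}

```text
time: 12.75
tool_pos: [0.442, 0.0796, 0.0451]
ee_rot: [0.778, 0.628, -0.0, -0.0]
wrist_force: [0.6, 0.9, 0.0]
grip_width: 0.0196
finger_force: 30.0
```

Request:
{"fn": "send_rows", "kwargs": {"plan": [1,0,0,-0.5,0,0,0,1,0,0,-1.5,0,0,0,1,0,0,-3,0,0,0,1,0,0,-5,0,0,0,1,0,0,-6,0,0,0,1,0,0,-6,0,0,0,1,0,0,-6,0,0,0]}}

```text
time: 13.62
tool_pos: [0.4417, 0.0796, 0.1045]
ee_rot: [0.778, 0.628, -0.0, -0.0]
wrist_force: [-0.3, -0.4, -0.9]
grip_width: 0.0196
finger_force: 30.0
```

```bash
python3 - <<'E'
from h import *
print(go(.4496,-.206,.0755,-1.5))
E
```

```text
(array([-27.75,   6.8 ,   2.9 ]), array([ -0.1,   0. , -10.7]))
```

Request:
{"fn": "send_rows", "kwargs": {"plan": [1,-1.5,0.4,0,0,0,-1,1,-4,1,0,0,0,-2,1,-7,1.7,0,0,0,-4,1,-10,2.4,0,0,0,-5,1,-13,3.2,0,0,0,-6,1,-16,3.9,0,0,0,-7,1,-19,4.6,0,0,0,-8,1,-22,5.4,0,0,0,-9,1,-25,6.1,0,0,0,-10,1,-27,6.6,0,0,0,-10.7,1,-27.75,6.8,1,0,0,-10.7,1,-27.75,6.8,2.5,0,0,-10.7]}}

```text
time: 15.12
tool_pos: [0.4497, -0.2059, 0.0788]
ee_rot: [0.717, 0.698, 0.0, -0.0]
wrist_force: [0.0, 0.5, -3.0]
grip_width: 0.02
finger_force: 30.0
```

Request:
{"fn": "send_rows", "kwargs": {"plan": [1,0,0,0,0,0,0,1,0,0,0,0,0,0]}}

```text
time: 15.38
tool_pos: [0.4499, -0.2052, 0.0799]
ee_rot: [0.716, 0.698, 0.0, -0.0]
wrist_force: [-0.1, 0.0, -1.0]
grip_width: 0.0199
finger_force: 30.0
```

```bash
python3 - <<'E'
from h import *
grab("wrist",(60,0,560,400),[(.4496,-.206,.0065,.019),(.4496,-.206,.0065,.04)],"pics/w6.png",1.5)
print(go(.4496,-.206,.0157,-1.5))
E
```

```text
[ 0.4499 -0.2052  0.0799] -1.44
(array([-0.06, -0.05,  6.47]), array([0. , 0. , 0.1]))
```

View pics/w6.png

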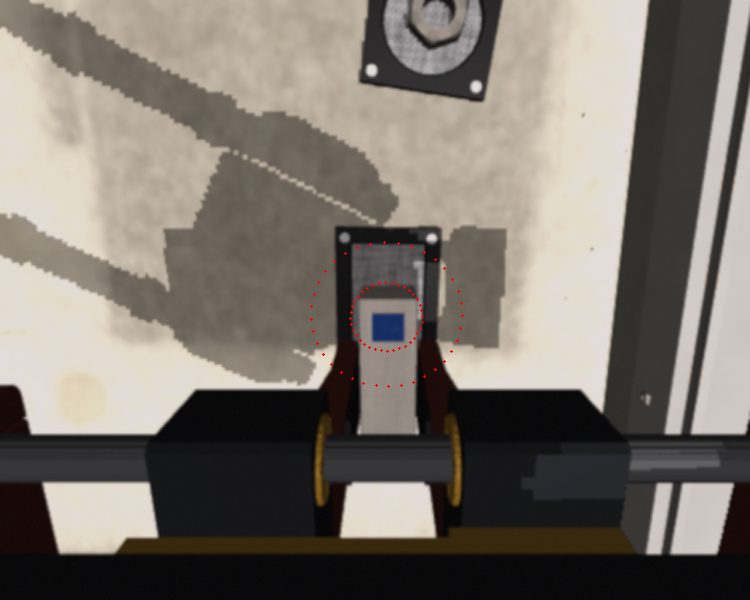

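The overlay circles touch the slot's sides (352 and 424) and its end (row 243), and the bar is parallel to the slot. I'll lower it.

Request:
{"fn": "send_rows", "kwargs": {"plan": [1,-0.06,-0.05,1.5,0,0,0,1,-0.06,-0.05,3.5,0,0,0,1,-0.06,-0.05,5,0,0,0,1,-0.06,-0.05,5.8,0,0,0,1,-0.06,-0.05,6.2,0,0,0,1,-0.06,-0.05,6.2,0,0,0,1,-0.06,-0.05,6.2,0,0,0,1,-0.06,-0.05,6.2,0,0,0]}}

```text
time: 16.42
tool_pos: [0.4497, -0.2068, 0.0187]
ee_rot: [0.716, 0.698, 0.0, 0.001]
wrist_force: [0.0, -1.1, -2.3]
grip_width: 0.0196
finger_force: 30.0
```

Request:
{"fn": "send_rows", "kwargs": {"plan": [1,0,0,0.1,0,0,0,1,0,0,0.2,0,0,0,1,0,0,0.3,0,0,0,1,0,0,0.3,0,0,0,1,0,0,0.3,0,0,0]}}

```text
time: 17.05
tool_pos: [0.4494, -0.2065, 0.0151]
ee_rot: [0.716, 0.698, -0.0, -0.0]
wrist_force: [0.3, -0.1, -1.5]
grip_width: 0.02
finger_force: 30.0
```

Request:
{"fn": "send_rows", "kwargs": {"plan": [1,0,0,0.05,0,0,0,1,0,0,0.05,0,0,0,1,0,0,0.05,0,0,0]}}

```text
time: 17.42
tool_pos: [0.4494, -0.2066, 0.0149]
ee_rot: [0.716, 0.698, 0.0, 0.0]
wrist_force: [-1.6, 0.4, 2.3]
grip_width: 0.0202
finger_force: 30.0
```

Request:
{"fn": "send_rows", "kwargs": {"plan": [0.6,0,0,0,0,0,0,0.6,0,0,0,0,0,0,0.4,0,0,0,0,0,0,0.3,0,0,0,0,0,0,0.3,0,0,-1.5,0,0,0,0,0,0,-4,0,0,0,0,0,0,-8,0,0,0,0,0,0,-12,0,0,0,0,0,0,-16,0,0,0,0,0,0,-16,0,0,0,0,0,0,-16,0,0,0]}}

```text
time: 18.8
tool_pos: [0.4492, -0.2065, 0.1744]
ee_rot: [0.716, 0.698, -0.0, -0.0]
wrist_force: [-0.6, -0.2, -1.4]
grip_width: 0.0881
finger_force: 0.0
```

```bash
python3 - <<'E'
from h import *
C=grab("wrist",(60,0,560,400),[(.4496,-.206,.0065,.019),(.4496,-.206,.0065,.04)],"pics/w7.png",1.5)
print(go(.441,.079,.18,-1.5))
E
```

```text
[ 0.4492 -0.2065  0.1744] -1.49
(array([28.5 , -1.53, -0.62]), array([-0.1, -0. ,  0. ]))
```

View pics/w7.png

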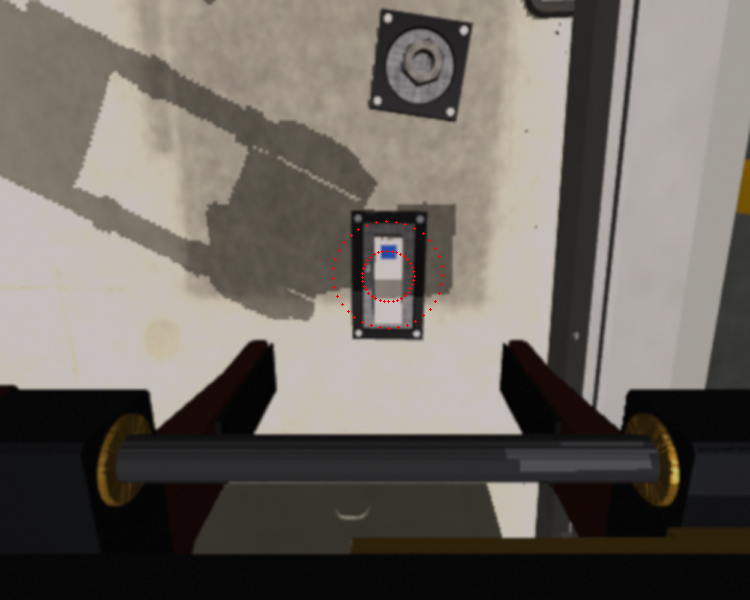

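The bar lies inside its slot, parallel to it (rows 237–325, columns 374–403). I'll check how well it is centred.

```bash
python3 - <<'E'
from h import *
C=cam("wrist"); f=lambda x,y:(60+(x+.5)/1.5-.5,(y+.5)/1.5-.5)
for p,z in [((388,237),.024),((388,325),.024),((374,280),.024),((403,280),.024),((388,222),.0065),((388,328),.0065),((389,211),.0065),((388,339),.0065),((362,274),.0065),((415,274),.0065)]: print(p,p2w(C,f(*p),z).round(4))
E
```

```text
(388, 237) [ 0.4502 -0.1746  0.024 ]
(388, 325) [ 0.4486 -0.2371  0.024 ]
(374, 280) [ 0.4397 -0.2041  0.024 ]
(403, 280) [ 0.4598 -0.2046  0.024 ]
(388, 222) [ 0.4504 -0.1663  0.0065]
(388, 328) [ 0.4483 -0.2454  0.0065]
(389, 211) [ 0.4513 -0.1586  0.0065]
(388, 339) [ 0.4481 -0.2542  0.0065]
(362, 274) [ 0.4305 -0.2033  0.0065]
(415, 274) [ 0.4691 -0.2043  0.0065]
```

Centred to within about 0.5 mm. Back to the pile.

Request:
{"fn": "send_rows", "kwargs": {"plan": [0,4,-0.2,0,0,0,0,0,10,-0.5,0,0,0,0,0,16,-0.9,0,0,0,0,0,22,-1.2,0,0,0,0,0,26,-1.4,0,0,0,0,0,28.5,-1.5,0,0,0,0,0,28.5,-1.5,0,0,0,0,0,28.5,-1.5,0,0,0,0]}}

```text
time: 19.85
tool_pos: [0.4414, 0.0781, 0.1737]
ee_rot: [0.716, 0.698, -0.001, -0.0]
wrist_force: [-0.3, -0.1, 0.5]
grip_width: 0.0876
finger_force: 0.0
```

```bash
python3 - <<'E'
from h import *; import pickle
pickle.dump(sensors.get_obs(),open("w8.pkl","wb"))
C=grab("wrist",(60,0,560,400),[(.4416,.0803,.034,.0245),(.4393,.2042,.0065,.0335),(.4416,.0803,.01,.030)],"pics/w8.png",1.5)
print(go(.4416,.0803,.0215,-1.5))
E
```

```text
[0.4414 0.0781 0.1737] -1.49
(array([2.500e-01, 1.000e-02, 1.524e+01]), array([-0.1,  0. , -0. ]))
```

View pics/w8.png

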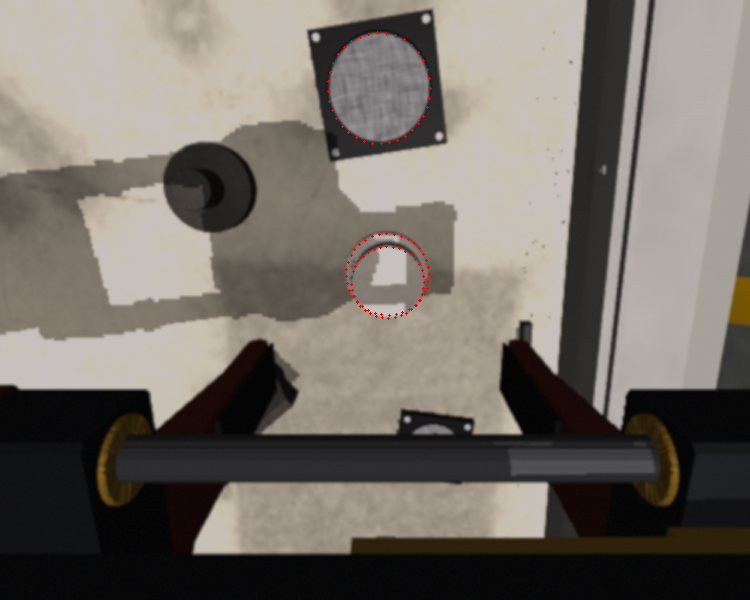

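The fitted circles match the block, the disc and the tray recess (379,87). I'll descend and close.

Request:
{"fn": "send_rows", "kwargs": {"plan": [0,0.2,0,4,0,0,0,0,0.25,0,8,0,0,0,0,0.25,0,11.5,0,0,0,0,0.25,0,14,0,0,0,0,0.25,0,15,0,0,0,0,0.25,0,15,0,0,0,0.3,0.25,0,15,0,0,0,0.3,0.25,0,15,0,0,0]}}

```text
time: 20.9
tool_pos: [0.4427, 0.0812, 0.0259]
ee_rot: [0.716, 0.698, 0.001, 0.001]
wrist_force: [0.3, 0.4, 0.5]
grip_width: 0.0713
finger_force: 0.0
```

Request:
{"fn": "send_rows", "kwargs": {"plan": [0.3,-0.05,-0.1,0.35,0,0,0,0.45,-0.05,-0.1,0.35,0,0,0,1,-0.05,-0.1,0.35,0,0,0,1,-0.05,-0.1,0.35,0,0,0,1,-0.05,-0.1,0.35,0,0,0,1,-0.05,-0.1,0.35,0,0,0,1,-0.05,-0.1,0.35,0,0,0,1,-0.05,-0.1,0.35,0,0,0,1,-0.05,-0.1,0.35,0,0,0,1,-0.05,-0.1,0.35,0,0,0]}}

```text
time: 22.15
tool_pos: [0.4408, 0.0808, 0.0211]
ee_rot: [0.716, 0.698, -0.0, -0.0]
wrist_force: [-0.8, 0.3, -0.6]
grip_width: 0.0487
finger_force: 30.0
```

Gripped at 48.7 mm, so I'll lift and move to the block tray.

Request:
{"fn": "send_rows", "kwargs": {"plan": [1,0,0,-0.3,0,0,0,1,0,0,-1,0,0,0,1,0,0,-2.5,0,0,0,1,0,0,-4,0,0,0,1,0,0,-5,0,0,0,1,0,0,-5,0,0,0,1,0,0,-5,0,0,0]}}

```text
time: 23.02
tool_pos: [0.4406, 0.0807, 0.0707]
ee_rot: [0.716, 0.698, -0.0, -0.0]
wrist_force: [0.2, 0.0, -3.4]
grip_width: 0.0485
finger_force: 30.0
```

```bash
python3 - <<'E'
from h import *
print(go(.4393,.2042,.06,-1.5))
E
```

```text
(array([12.34, -0.45,  1.07]), array([-0.,  0.,  0.]))
```

Request:
{"fn": "send_rows", "kwargs": {"plan": [1,1,0,0,0,0,0,1,3,-0.1,0,0,0,0,1,5.5,-0.2,0,0,0,0,1,8,-0.3,0,0,0,0,1,10,-0.4,0,0,0,0,1,11.5,-0.45,0,0,0,0,1,12.3,-0.45,0,0,0,0,1,12.3,-0.45,1.5,0,0,0,1,12.3,-0.45,3,0,0,0,1,12.3,-0.45,4.2,0,0,0,1,12.3,-0.45,4.8,0,0,0,1,12.3,-0.45,5,0,0,0]}}

```text
time: 24.52
tool_pos: [0.4394, 0.2036, 0.0206]
ee_rot: [0.716, 0.698, -0.0, -0.0]
wrist_force: [0.2, -0.6, -3.7]
grip_width: 0.0487
finger_force: 30.0
```

Request:
{"fn": "send_rows", "kwargs": {"plan": [1,0,0,0,0,0,0,1,0,0,0,0,0,0]}}

```text
time: 24.78
tool_pos: [0.4399, 0.204, 0.0217]
ee_rot: [0.716, 0.698, 0.0, 0.0]
wrist_force: [-0.0, 0.8, -2.8]
grip_width: 0.0487
finger_force: 30.0
```

Request:
{"fn": "send_rows", "kwargs": {"plan": [1,0,0,0.2,0,0,0,1,0,0,0.4,0,0,0,1,0,0,0.5,0,0,0,1,0,0,0.6,0,0,0,1,0,0,0.6,0,0,0,1,0,0,0.6,0,0,0]}}

```text
time: 25.52
tool_pos: [0.4396, 0.2038, 0.0152]
ee_rot: [0.716, 0.698, 0.0, 0.0]
wrist_force: [-0.6, 0.2, -3.2]
grip_width: 0.0483
finger_force: 30.0
```

Request:
{"fn": "send_rows", "kwargs": {"plan": [1,0,0,0.05,0,0,0,1,0,0,0.05,0,0,0,1,0,0,0.05,0,0,0]}}

```text
time: 25.9
tool_pos: [0.4396, 0.2039, 0.0149]
ee_rot: [0.716, 0.698, 0.0, 0.0]
wrist_force: [-0.8, -0.2, -1.0]
grip_width: 0.0485
finger_force: 30.0
```

Request:
{"fn": "send_rows", "kwargs": {"plan": [1,0,0,0.03,0,0,0,1,0,0,0.03,0,0,0,0.35,0,0,0.03,0,0,0,0.3,0,0,0.03,0,0,0,0.2,0,0,0.03,0,0,0,0.2,0,0,-0.5,0,0,0,0,0,0,-3,0,0,0,0,0,0,-7,0,0,0,0,0,0,-11,0,0,0,0,0,0,-15.5,0,0,0,0,0,0,-15.5,0,0,0,0,0,0,-15.5,0,0,0]}}

```text
time: 27.4
tool_pos: [0.4393, 0.2037, 0.1689]
ee_rot: [0.716, 0.698, -0.0, -0.0]
wrist_force: [0.1, 0.3, 0.1]
grip_width: 0.0878
finger_force: 0.0
```

```bash
python3 - <<'E'
from h import *
C=grab("wrist",(60,0,560,400),[(.4393,.2042,.028,.0245),(.412,.377,.0065,.039)],"pics/w9.png",1.5)
print(go(.4416,.0803,.17,-1.5))
E
```

```text
[0.4393 0.2037 0.1689] -1.49
(array([-12.32,   0.58,  -0.18]), array([-0.1,  0.1,  0. ]))
```

View pics/w9.png

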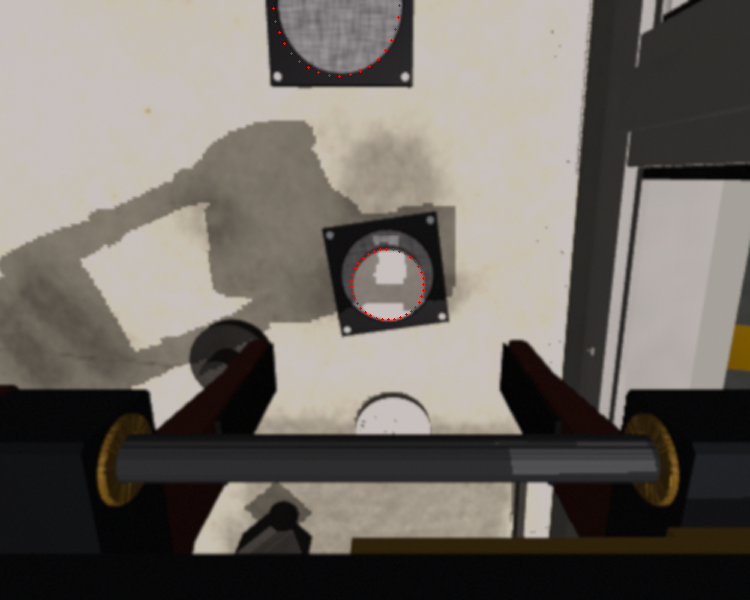

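The block is centred in its recess at (388,285). The disc tray's near corners show at (272,87) and (413,86). I've used all my picture views, so from here I'll measure numerically.

```bash
python3 - <<'E'
from h import *
C=cam("wrist"); f=lambda x,y:(60+(x+.5)/1.5-.5,(y+.5)/1.5-.5)
a=p2w(C,f(271.5,87),.0065);b=p2w(C,f(413.5,86),.0065);v=(b-a)[:2];print(a,b,np.hypot(*v)); n=np.array([-v[1],v[0]])/np.hypot(*v); print((a+b)[:2]/2+n*.046)
# disc tray in top picture
im=cv2.imread("pics/top0.png",0); T=cam("top")
m=(im[190:255,170:235]<110).astype(np.uint8); cs,_=cv2.findContours(m,cv2.RETR_EXTERNAL,cv2.CHAIN_APPROX_NONE); c=max(cs,key=cv2.contourArea); r=cv2.minAreaRect(c); print(r,p2w(T,(r[0][0]+170,r[0][1]+190),.0065))
E
```

```text
[0.36755316 0.33206961 0.0065    ] [0.45907848 0.33021437 0.0065    ] 0.09154412397420349
[0.41424806 0.37713254]
((31.5, 31.5), (33.0, 35.0), 90.0) [0.41321312 0.3783297  0.0065    ]
```

Request:
{"fn": "send_rows", "kwargs": {"plan": [0,-3,0.1,0,0,0,0,0,-7,0.3,0,0,0,0,0,-10.5,0.5,0,0,0,0,0,-12.3,0.58,0,0,0,0,0,-12.3,0.58,0,0,0,0,0,-12.3,0.58,0,0,0,0]}}

```text
time: 28.2
tool_pos: [0.4418, 0.0812, 0.1686]
ee_rot: [0.716, 0.698, -0.001, -0.001]
wrist_force: [0.1, 0.1, -0.5]
grip_width: 0.0878
finger_force: 0.0
```

```bash
python3 - <<'E'
from h import *
o=sensors.get_obs(); C=cam("wrist",o); g=cv2.cvtColor(cams.get_image("wrist"),cv2.COLOR_RGB2GRAY)
# rectify bench plane z=.010 at 0.25 mm/px over 120 mm square around disc
N=480; s=.00025; xs=.4416+(np.arange(N)-N/2)*s; ys=.0803+(np.arange(N)-N/2)*s
K,R,t=C; X,Y=np.meshgrid(xs,ys); P=np.stack([X,Y,np.full_like(X,.010)],-1)@R.T+t; P=P@K.T; q=cv2.remap(g,(P[...,0]/P[...,2]).astype(np.float32),(P[...,1]/P[...,2]).astype(np.float32),cv2.INTER_CUBIC)
G=np.hypot(cv2.Sobel(cv2.GaussianBlur(q,(0,0),3),cv2.CV_32F,1,0),cv2.Sobel(cv2.GaussianBlur(q,(0,0),3),cv2.CV_32F,0,1)); G=np.minimum(G,np.percentile(G,95))
a=np.radians(np.arange(0,360,3)); best=[]
for rr in (.029,.030,.031):
  for dx in np.arange(-.006,.0061,.0005):
    for dy in np.arange(-.006,.0061,.0005):
      u=((dx+rr*np.cos(a))/s+N/2).astype(int); w=((dy+rr*np.sin(a))/s+N/2).astype(int); best.append((G[w,u].mean(),rr,round(.4416+dx,4),round(.0803+dy,4)))
best.sort(reverse=True); print(best[:6], G.mean()); print(o["tool_pos"],go(.4416,.0803,.0115,-1.5))
E
```

```text
[(np.float32(26.087463), 0.029, np.float64(0.4406), np.float64(0.0813)), (np.float32(25.9631), 0.029, np.float64(0.4401), np.float64(0.0813)), (np.float32(25.364326), 0.029, np.float64(0.4406), np.float64(0.0808)), (np.float32(25.24359), 0.029, np.float64(0.4401), np.float64(0.0808)), (np.float32(24.801012), 0.029, np.float64(0.4406), np.float64(0.0818)), (np.float32(24.791317), 0.029, np.float64(0.4401), np.float64(0.0818))] 5.769642
[0.44176822 0.08123536 0.16863499] (array([-0.11, -0.  , 15.74]), array([-0.1, -0. ,  0.1]))
```

Disc found at (.4405,.0812), and the tray at about (.4137,.3775). I'll descend.

Request:
{"fn": "send_rows", "kwargs": {"plan": [0,0,-0.1,4,0,0,0,0,0,-0.1,8,0,0,0,0,0,-0.1,11.5,0,0,0,0,0,-0.1,14,0,0,0,0,0,-0.1,15.2,0,0,0,0,0,-0.1,15.2,0,0,0,0,0,-0.1,15.2,0,0,0,0,0,-0.1,15.2,0,0,0]}}

```text
time: 29.25
tool_pos: [0.442, 0.0809, 0.0189]
ee_rot: [0.716, 0.698, 0.001, 0.001]
wrist_force: [-0.3, -0.5, -0.5]
grip_width: 0.0878
finger_force: 0.0
```

Request:
{"fn": "send_rows", "kwargs": {"plan": [0,0,-0.1,0.3,0,0,0,0,0,-0.1,0.6,0,0,0,0,0,-0.1,0.6,0,0,0,0,0,-0.1,0.6,0,0,0]}}

```text
time: 29.75
tool_pos: [0.4401, 0.0808, 0.0116]
ee_rot: [0.716, 0.698, -0.0, -0.0]
wrist_force: [0.4, 0.5, 0.5]
grip_width: 0.0881
finger_force: 0.0
```

Request:
{"fn": "send_rows", "kwargs": {"plan": [0.4,0,0,0,0,0,0,0.4,0,0,0,0,0,0,1,0,0,0,0,0,0,1,0,0,0,0,0,0,1,0,0,0,0,0,0,1,0,0,0,0,0,0,1,0,0,-0.3,0,0,0,1,0,0,-1,0,0,0,1,0,0,-2,0,0,0,1,0,0,-3,0,0,0,1,0,0,-3,0,0,0,1,0,0,-3,0,0,0]}}

```text
time: 31.25
tool_pos: [0.4401, 0.0808, 0.0416]
ee_rot: [0.716, 0.698, 0.0, -0.0]
wrist_force: [-0.4, -0.5, -2.7]
grip_width: 0.0586
finger_force: 30.0
```

Request:
{"fn": "send_rows", "kwargs": {"plan": [1,0,0,-1,0,0,0,1,0,0,-3,0,0,0,1,0,0,-5,0,0,0,1,0,0,-5,0,0,0,1,0,0,-5,0,0,0]}}

```text
time: 31.88
tool_pos: [0.4399, 0.0807, 0.091]
ee_rot: [0.716, 0.698, -0.0, -0.0]
wrist_force: [0.3, 0.3, -3.8]
grip_width: 0.0581
finger_force: 30.0
```

```bash
python3 - <<'E'
from h import *
print(sensors.get_obs()["tool_pos"],go(.4137,.3772,.0155,-1.5))
E
```

```text
[0.43987483 0.08073596 0.09097654] (array([29.57, -3.38,  7.55]), array([-0.,  0.,  0.]))
```

Request:
{"fn": "send_rows", "kwargs": {"plan": [1,1,-0.1,0,0,0,0,1,3.5,-0.4,0,0,0,0,1,7,-0.8,0,0,0,0,1,10.5,-1.2,0,0,0,0,1,14,-1.6,0,0,0,0,1,17.5,-2,0,0,0,0,1,21,-2.4,0,0,0,0,1,24.5,-2.8,0,0,0,0,1,27.5,-3.2,0,0,0,0,1,29,-3.3,0,0,0,0,1,29.6,-3.4,0,0,0,0,1,29.6,-3.4,0,0,0,0]}}

```text
time: 33.38
tool_pos: [0.4138, 0.3772, 0.0914]
ee_rot: [0.716, 0.698, -0.0, 0.0]
wrist_force: [-0.7, -0.1, -2.8]
grip_width: 0.0584
finger_force: 30.0
```

Request:
{"fn": "send_rows", "kwargs": {"plan": [1,0,0,1.5,0,0,0,1,0,0,3,0,0,0,1,0,0,3,0,0,0,1,0,0,3,0,0,0]}}

```text
time: 33.88
tool_pos: [0.4139, 0.3773, 0.0615]
ee_rot: [0.716, 0.698, -0.0, -0.0]
wrist_force: [0.5, 0.2, -2.1]
grip_width: 0.0585
finger_force: 30.0
```

```bash
python3 - <<'E'
from h import *
o=sensors.get_obs(); C=cam("wrist",o); g=cv2.cvtColor(cams.get_image("wrist"),cv2.COLOR_RGB2GRAY)
for c in [(-.046,.046),(.046,.046)]:
    p=w2p(C,[.4137+c[0],.3772+c[1],.0065]); x,y=p.astype(int); print("pred corner",p); print(g[y-16:y+17:4,max(0,x-32):x+33:4] if 0<y<400 else "out")
print(o["tool_pos"],yawdeg(o),o["grip_width"],go(.4137,.3772,.0155,-1.5))
E
```

```text
pred corner [249.45947671 157.05756457]
[[123 124 125 127 127 125 127 126 127 126 126 129 127 128 129 126 153]
 [125 125 127 127 128 127 125 127 128 127 127 127 129 129 127 124 122]
 [124 124 122 125 128 126 127 125 128 128 127 128 129 129 127 124 120]
 [123 123 123 124 126 125 125 123 125  52  31  34  35  35  34  33  33]
 [123 123 122 125 125 123 121 120 122  34  69  68  17  16  16  16  16]
 [125 125 126 124 125 123 122 122 121  44 106 111  16  17  15  16  17]
 [124 127 126 124 123 124 121 122 121  47  21  22  17  16  18  16  17]
 [125 126 125 125 126 118 119 121 119  56  15  17  15  16  16  15  16]
 [123 124 125 126 127 123 121 120 119  66  16  16  16  15  16  16  16]]
pred corner [381.77729925 153.53581455]
[[169 171 172 173 184 189 192 196 200 198 192 189 196 201 200 201 202]
 [168 173 174 170 175 181 183 191 200 198 190 188 194 202 201 202 201]
 [167 171 172 166 163 172 187 192 197 194 191 188 191 197 202 201 196]
 [164 165 166 162 160 170 186 190 194 191 187 190 195 199 202 197 189]
 [ 40  40  41  40  41  55  59  61  62 177 184 188 192 199 201 195 184]
 [ 47  47  47  45  45  50  54 150  47 106 112 114 119 148 187 192 186]
 [ 16  17  16  15  16  27  72 115  37  97 102 107 107 106 112 182 182]
 [ 16  16  16  16  16  16  16  30  15  95 100 102 101  99 105 174 179]
 [ 16  17  15  15  15  15  15  15  16  91  95  96  96  94 101 169 172]]
[0.41386644 0.37732967 0.06149205] -1.5084791964092699 0.05849057639036992 (array([-0.04, -0.04,  4.65]), array([ 0., -0.,  0.]))
```

Tray corners agree with the prediction to within about 2 mm. I'll lower to the floor.

Request:
{"fn": "send_rows", "kwargs": {"plan": [1,0.05,0.05,1,0,0,0,1,0.05,0.05,2.5,0,0,0,1,0.05,0.05,3.5,0,0,0,1,0.05,0.05,4.1,0,0,0,1,0.05,0.05,4.3,0,0,0,1,0.05,0.05,4.3,0,0,0,1,0.05,0.05,4.3,0,0,0,1,0.05,0.05,4.3,0,0,0]}}

```text
time: 34.92
tool_pos: [0.4146, 0.3782, 0.0191]
ee_rot: [0.716, 0.698, 0.0, 0.0]
wrist_force: [-0.0, 0.5, -2.1]
grip_width: 0.0589
finger_force: 30.0
```

Request:
{"fn": "send_rows", "kwargs": {"plan": [1,0,0,0.1,0,0,0,1,0,0,0.2,0,0,0,1,0,0,0.3,0,0,0,1,0,0,0.3,0,0,0,1,0,0,0.3,0,0,0]}}

```text
time: 35.55
tool_pos: [0.4144, 0.378, 0.0157]
ee_rot: [0.716, 0.698, -0.0, 0.0]
wrist_force: [-0.9, -0.2, -1.1]
grip_width: 0.0586
finger_force: 30.0
```

Request:
{"fn": "send_rows", "kwargs": {"plan": [1,0,0,0.04,0,0,0,1,0,0,0.04,0,0,0,1,0,0,0.04,0,0,0]}}

```text
time: 35.92
tool_pos: [0.4144, 0.3781, 0.0157]
ee_rot: [0.716, 0.698, 0.0, -0.0]
wrist_force: [-2.3, -2.5, 3.2]
grip_width: 0.0585
finger_force: 30.0
```

Contact made, since the force now points up. I'll release and rise.

Request:
{"fn": "send_rows", "kwargs": {"plan": [0.25,0,0,0.04,0,0,0,0.25,0,0,0.04,0,0,0,0.15,0,0,0,0,0,0,0.1,0,0,0,0,0,0,0,0,0,-0.5,0,0,0,0,0,0,-3,0,0,0,0,0,0,-7,0,0,0,0,0,0,-11,0,0,0,0,0,0,-15.5,0,0,0,0,0,0,-15.5,0,0,0,0,0,0,-15.5,0,0,0]}}

```text
time: 37.3
tool_pos: [0.4143, 0.378, 0.1699]
ee_rot: [0.716, 0.698, -0.0, 0.0]
wrist_force: [-0.1, -0.6, 0.0]
grip_width: 0.0875
finger_force: 0.0
```

```bash
python3 - <<'E'
from h import *
o=sensors.get_obs(); C=cam("wrist",o); im=cams.get_image("wrist"); g=cv2.cvtColor(im,cv2.COLOR_RGB2GRAY); cv2.imwrite("pics/w10.png",im[:,:,::-1])
def fit(z,rs,c0):
    N=480; s=.00025; K,R,t=C; X,Y=np.meshgrid(c0[0]+(np.arange(N)-N/2)*s,c0[1]+(np.arange(N)-N/2)*s)
    P=(np.stack([X,Y,np.full_like(X,z)],-1)@R.T+t)@K.T; q=cv2.remap(g,(P[...,0]/P[...,2]).astype(np.float32),(P[...,1]/P[...,2]).astype(np.float32),cv2.INTER_CUBIC); q=cv2.GaussianBlur(q,(0,0),3)
    G=np.hypot(cv2.Sobel(q,cv2.CV_32F,1,0),cv2.Sobel(q,cv2.CV_32F,0,1)); G=np.minimum(G,np.percentile(G,95)); a=np.radians(np.arange(0,360,3)); b=[]
    for rr in rs:
      for dx in np.arange(-.01,.0101,.0005):
        for dy in np.arange(-.01,.0101,.0005):
          b.append((float(G[((dy+rr*np.sin(a))/s+N/2).astype(int),((dx+rr*np.cos(a))/s+N/2).astype(int)].mean()),rr,round(c0[0]+dx,4),round(c0[1]+dy,4)))
    b.sort(reverse=True); print(z,b[:3],G.mean())
fit(.014,(.0295,.030,),(.4142,.3778)); fit(.0065,(.0385,.039,),(.4142,.3778)); print(o["tool_pos"])
E
```

```text
0.014 [(42.69971466064453, 0.0295, np.float64(0.4152), np.float64(0.3788)), (41.81372833251953, 0.0295, np.float64(0.4147), np.float64(0.3788)), (41.721778869628906, 0.0295, np.float64(0.4152), np.float64(0.3783))] 13.258997
0.0065 [(44.09296798706055, 0.0385, np.float64(0.4142), np.float64(0.3793)), (43.106117248535156, 0.0385, np.float64(0.4147), np.float64(0.3793)), (43.0948600769043, 0.0385, np.float64(0.4142), np.float64(0.3788))] 13.597019
[0.41429683 0.37795184 0.16985645]
```

The disc is within about 1 mm of its recess centre. Handing in.

```bash
python3 -c "
from plant import hand_in
print(hand_in())"
```

```text
the job is handed in; nothing more can be done
None
```

The nut, bar, block and disc were each set down flat in their own trays, in order from the top, and the job was handed in at about 37 s; the hand-in returned no verdict.

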